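# Back off the filter's knurled locking ring

### The arm

A 7-joint arm with a two-finger parallel gripper is mounted at the origin on the work surface. World frame = base frame: x ahead of the robot, y to its left, z up, the work surface at z = 0. Lengths are in m, angles in rad, forces in N, time in s.
With the tool pointing down it reaches from about 0.4 to 0.85 m from the base axis. Payload 4.5 kg.
Tool frame: the origin (TCP) lies midway between the tips of the shut fingers; the grasp point (between the pads) lies 19 mm behind it (arm.grasp_offset is the distance from the TCP to the grasp point, in m); z points along the fingers, y is the line along which they close (so a half turn about z gives the same grasp; the last joint's range is limited). The gripper opens to 85 mm and grips with 20 to 120 N. Pads are 22 mm wide; open, the fingers measure 114 mm over their backs; the gripper's body (76 mm by 85 mm) begins 54 mm behind the grasp point. The pads swing forward as they close: fully open they stand 13 mm farther back than shut.
Start: joints at [1.152, 0.689, -0.195, 1.565, 0.157, 0.902, -0.215], TCP at [0.273, -0.562, 0.231] pointing down, gripper open.
Joint ranges: [-3.01, 3.01], [-0.46, 2.08], [-1.47, 1.51], [0.13, 2.56], [-1, 4.14], [0.04, 2.09], [-2.66, 2.66]. Speed limits (rad/s): [2.57, 2.57, 3.14, 3.14, 3.14, 3.14, 3.14].

### API

Orientations are given as a 3x3 rotation matrix whose columns are the frame's x, y, z axes.
In Python, from bench import arm gives the robot as it stands.
- The arm moves only by the shell command python3 -m inch 'ROWS'. ROWS is text: rows parted by semicolons, each of 5 numbers parted by spaces: the gripper command: -1 is fully open, 1 is shut, values between are in proportion, then the shift along the tool's x, y, z in cm, then the turn about the tool's z in rad. In form: fingers tx ty tz twist; .... A call has 1 to 8 rows; each row is the pose to reach, as a shift and turn from the pose commanded when the call began, along the tool's axes at that moment; what a row does not reach only later rows make up. A row lasts 1/10 s, in which the tool goes at most 50 mm and 8.59 degrees, less where a joint would pass 70% of its speed; a pose out of reach is approached as far as the arm can. A call with a gripper value outside its range is refused whole. The fingers move at their own pace and stop on an object; the grip force is fixed at half the most. Time passes only in rows, so rows that repeat a pose let the fingers close. It gives the time, the measured TCP pose, the force, the opening and the grip force at its end, in the units of the state.
- arm.read_state(): the state, without advancing time (a new reading comes with each control period).
- arm.get_image(name): name is "side" or "top"; returns the picture (420x560x3 uint8, blue, green, red); there is no depth.
- arm.camera_info(name): a dict with "vfov" (degrees; the focal length in pixels is half the picture's height over the tangent of half this angle, whatever the lens; pixels are square), "cx", "cy" (the principal point, pixels), "distortion" ([k1, k2, p1, p2, k3] as OpenCV has them; the pictures are not rectified), "R" (3x3) and "t" (3): a world point X has camera coordinates R X + t. Camera axes: x right, y down, z forward; pixel columns grow to the right and rows downward; lengths in m; the calibration is good to about 2 mm. A picture is of the moment at which its call begins. camera_info takes no time and is no camera call.
- arm.sign_off(): hands the job in; it is judged then, once.
The state is a dict: "t": time; "joints": joint angles; "joint_velocities": joint speeds; "effort": joint torques, N m; "tcp_pos": TCP position; "eef_rot": TCP orientation; "wrist_force": force on the tool from outside, world axes, zero at the start; "torque": the same for the moment, N m; "finger_gap": finger opening in m; "finger_force": force on a finger pad.
Only numpy, scipy, OpenCV 4.12 (cv2) and the standard library are available. Lean on these libraries where they do the work, as an engineer would, in place of code of your own. Each camera call takes 0.05 s, during which the arm holds its last target. There are 200 camera calls.

### The job

Open up the irrigation filter for service: first push the isolator lever over to its other side, away from the robot, as far as it goes, and leave it there. Then loosen the knurled locking ring of the larger filter canister by two full turns anticlockwise (seen from above), rolling a fingertip along its knurled rim, so that its steel stud stops beside the pointer bar again after the second turn. Grasp nothing, leave the smaller filter's ring and the pots and other things on the bench alone, and finish clear of everything.

Things in the scene. Friction and masses are not known exactly. Their poses are not given: they have to be found in the camera images.
- large_filter: the larger of two round grey filter canisters fixed to the bench (they may swap places); origin on its axis, under its foot, z up. Foot 104 mm wide, 8 mm high; bowl 76 mm wide; pipe stubs along its own +y and -y to 70 mm from the axis, 49 mm high. Black knurled ring from 70 to 100 mm above the bench, 96 mm wide (too wide to grasp); inside it a fixed cap 66 mm wide, 108 mm high
- large_ring (a joint): angle of the large ring about its upright axis, rad, growing anticlockwise seen from above (loosening), not wrapped: 6.28 is one full turn. 0 = stud beside the pointer bar; starts within 0.08 of 0, near a stop at -0.1. Stiff (about 0.08 N m, 2 N along the rim), stays where left; pressing on the side of the rim with 4 to 15 N and moving along it carries it round
- large_ring_center (a point): point on the large ring's axis at the height of its top face (100 mm above the bench). The rim is a 45 mm radius cylinder with 24 upright ridges that stand out to 48 mm
- large_ring_stud (a point): top of the small steel stud (11 mm wide, 2.5 mm high) on the large ring's top face, 40.5 mm from the axis; it goes round with the ring
- large_filter_pointer (a point): near the outer end of the large canister's fixed flat aluminium pointer bar (top 111 mm above the bench), 26 mm from the axis, on the canister's own +x side
- small_filter: the smaller canister, built alike: origin under its foot on the axis, foot 74 mm wide, ring 66 mm over the ridges, from 58 to 82 mm above the bench, cap to 93 mm, pipe stubs along its +y and -y to 55 mm from the axis. To be left alone
- small_ring_stud (a point): top of the stud on the small ring, 27 mm from its axis; the small ring must not be turned
- isolator_base: low grey block of the isolator fixed to the bench between and beyond the canisters, carrying the lever; origin at the centre of its underside, z up. The lever swings in the base's x-z plane. 70 x 50 mm, 25 mm high, lever pivot 22 mm above the bench
- isolator (a joint): lever angle, rad: about 0 to 0.2 at the start, leaning towards the base's own -x; grows as the lever is pushed over to the base's +x, up to a stop at 1.0; upright at 0.5. It stays where it is left; a push of a few newtons moves it
- isolator_tip (a point): centre of the 26 mm black ball on the end of the lever, 70 mm from the pivot: about 83 mm above the bench at either end of the swing, 92 mm when upright
- pot_near: small terracotta pot with a succulent, 52 mm wide, 45 mm high plus leaves; bystander between the filters and the robot; origin at the centre of its underside
- pot_left: terracotta pot with a succulent, 64 mm wide, 55 mm high plus leaves; bystander on the left; origin at the centre of its underside
- pot_right: terracotta pot with a succulent, 64 mm wide, 55 mm high plus leaves; bystander on the right; origin at the centre of its underside
- spray: bottle, 60 mm wide, 130 mm high; bystander; origin at the centre of its underside
- screwdriver: screwdriver lying on the bench; bystander
- spare_nut: spare plastic nut, a 48 mm wide, 16 mm high ring; bystander; origin at the centre of its underside
- cup: white cup, 72 mm wide, 80 mm high; bystander; origin at the centre of its underside
Things that resemble listed ones, but are neither listed nor needed, are in the scene too. Leave any red or yellow look-alike of the isolator_base alone.

How it is judged:
By the outcome, as a careful person would: the job done as asked, in the order asked, and still so for the second after the job is handed in, with the robot touching nothing.
It also fails if it takes over 67 s, if anything falls off the work surface, if the arm or the gripper's body presses on something with over 40 N, if the wrist force passes 120 N, or if a joint passes its speed limit or range.

## Working session

There is one attempt and no reset: what is moved stays moved. The work goes in short steps, Python scripts to look and compute and a shell command to move; the robot and the scene stay as the last step left them, time stands still between calls to the robot, and variables do not carry over. Pictures are saved under pics/ and viewed, at most 10 in all, crops included, and the job is handed in when it is done.

```bash
ls; mkdir -p pics; python3 - <<'E'
from bench import arm
import cv2
for n in("top","side"):
    cv2.imwrite(f"pics/{n}0.png",arm.get_image(n)); i=arm.camera_info(n); print(n,i)
s=arm.read_state(); print(s['t'],s['tcp_pos'],s['eef_rot'],s['finger_gap'])
E
```

```text
pics
top {'vfov': 51.7247753402296, 'cx': 277.2385495114719, 'cy': 209.27419836013954, 'distortion': array([-0.09150505,  0.        ,  0.        ,  0.        ,  0.        ]), 'R': array([[ 2.36169212e-02, -9.99716047e-01,  3.17266289e-03],
       [-9.93031977e-01, -2.38252854e-02, -1.15411645e-01],
       [ 1.15454463e-01, -4.24887986e-04, -9.93312683e-01]]), 't': array([0.01232335, 0.59146747, 1.0228632 ])}
side {'vfov': 44.34235267947593, 'cx': 278.82283477966376, 'cy': 209.92203097070606, 'distortion': array([-0.14050366,  0.        ,  0.        ,  0.        ,  0.        ]), 'R': array([[-0.88166761, -0.47166892, -0.01380777],
       [-0.22082961,  0.43829216, -0.87128311],
       [ 0.417009  , -0.76513294, -0.49058647]]), 't': array([0.52213916, 0.19474076, 1.21834402])}
0.1 [ 0.27313107 -0.5614967   0.23055581] [[ 8.99209988e-01  4.37516523e-01 -8.30183023e-04]
 [ 4.37517298e-01 -8.99208802e-01  1.46444005e-03]
 [-1.05791163e-04 -1.68005855e-03 -9.99998583e-01]] 0.08543313971476313
```

View pics/top0.png

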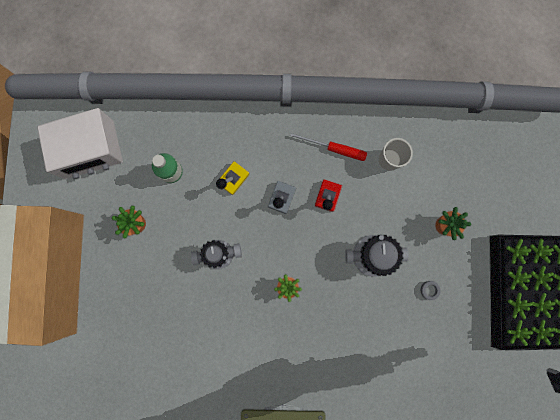

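View pics/side0.png

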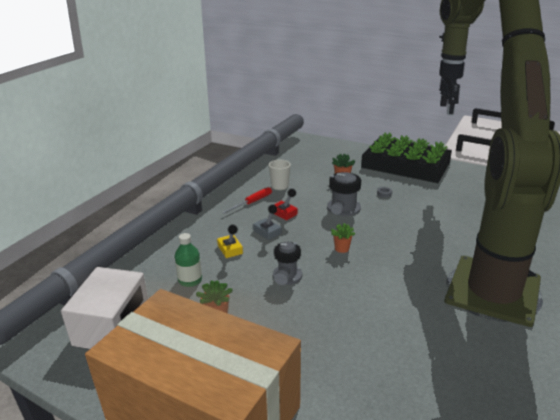

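Top: large ring at about (381,255), small one at (214,254), grey isolator base at (282,195) with its ball at (278,202), and a red look-alike at (328,195). I'll zoom in to locate details.

```bash
cat > h.py <<'E'
import numpy as np,cv2
from bench import arm
def K(n):
    i=arm.camera_info(n); f=210/np.tan(np.radians(i['vfov']/2))
    return i,np.array([[f,0,i['cx']],[0,f,i['cy']],[0,0,1]])
def px2w(n,u,v,z):
    i,k=K(n); p=cv2.undistortPoints(np.array([[[u,v]]],float),k,i['distortion'])[0,0]
    R,t=i['R'],i['t']; c=-R.T@t; d=R.T@np.array([*p,1]); return c+d*(z-c[2])/d[2]
def w2px(n,P):
    i,k=K(n); return cv2.projectPoints(np.array([P],float),cv2.Rodrigues(i['R'])[0],i['t'],k,i['distortion'])[0].ravel()
E
python3 - <<'E'
import cv2
from h import *
im=cv2.imread('pics/top0.png')
a=cv2.resize(im[220:290,335:435],None,fx=6,fy=6,interpolation=cv2.INTER_CUBIC)[:, :400+200]
b=cv2.resize(im[155:225,210:350],None,fx=4.28,fy=4.28,interpolation=cv2.INTER_CUBIC)
cv2.imwrite('pics/a.png',a);cv2.imwrite('pics/b.png',b)
E
```

```text
(no output)
```

View pics/a.png

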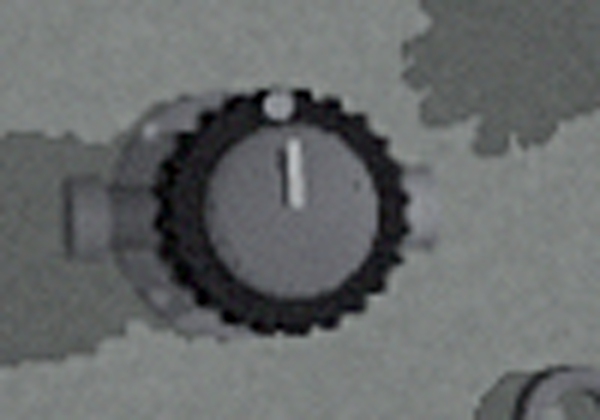

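View pics/b.png

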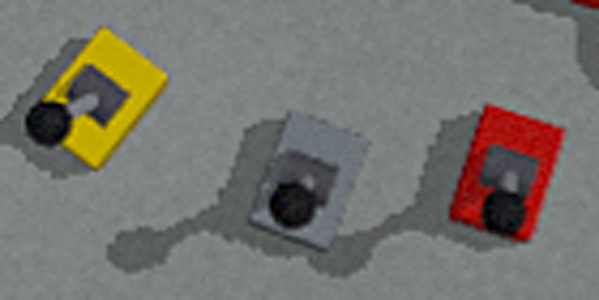

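Crop a: ring centre (283,211), stud (278,104), pointer bar from (296,205) to (293,140). Crop b: ball (292,204), grey base-top corners (290,112), (370,142), (330,248), (250,217).

```bash
python3 - <<'E'
from h import *
np.set_printoptions(precision=4,suppress=True)
A=lambda x,y:((x+.5)/6-.5+335,(y+.5)/6-.5+220)
B=lambda x,y:((x+.5)/4.28-.5+210,(y+.5)/4.28-.5+155)
c=px2w('top',*A(283,211),.1);s=px2w('top',*A(278,104),.1025);p=px2w('top',*A(293,145),.111);p0=px2w('top',*A(296,203),.111)
print('ring',c,'stud',s,np.hypot(*(s-c)[:2]),np.arctan2(*(s-c)[1::-1]),'ptr',p,np.arctan2(*(p-c)[1::-1]),'bar',np.arctan2(*(p-p0)[1::-1]))
Q=[px2w('top',*B(*q),.025) for q in[(290,112),(370,142),(330,248),(250,217)]]
print('base',np.mean(Q,0),'dir',np.arctan2(*((Q[0]+Q[1]-Q[2]-Q[3])[1::-1])))
print('tip',px2w('top',*B(292,204),.085))
print('redball',px2w('top',*B(503,211),.085),'small',px2w('top',214,254,.082))
for n,u,v,z in[('pot_near',289,287,.06),('pot_right',453,223,.07),('nut',429,290,.016),('cup',397,153,.08),('spray',163,162,.13),('ybase',232,178,.025)]:print(n,px2w('top',u,v,z))
E
```

```text
ring [ 0.4849 -0.2138  0.1   ] stud [ 0.5253 -0.2113  0.1025] 0.04050508246677959 0.06200010621541151 ptr [ 0.5095 -0.2149  0.111 ] -0.04541597321602703 bar 0.051742497422919684
base [0.624  0.0152 0.025 ] dir -0.33653190712533004
tip [0.6015 0.0254 0.085 ]
redball [ 0.6005 -0.0895  0.085 ] small [0.4781 0.1698 0.082 ]
pot_near [ 0.4057 -0.0054  0.06  ]
pot_right [ 0.5639 -0.3941  0.07  ]
nut [ 0.4016 -0.3529  0.016 ]
cup [ 0.7281 -0.2569  0.08  ]
spray [0.6813 0.2873 0.13  ]
ybase [0.6676 0.1406 0.025 ]
```

```bash
python3 -m inch '1 51.3 -42.1 0 .79;1 51.3 -42.1 0 .79;1 51.3 -42.1 0 .79;1 51.3 -42.1 0 .79;1 51.3 -42.1 0 .79;1 51.3 -42.1 0 .79;1 51.3 -42.1 0 .79;1 51.3 -42.1 0 .79'
cat > go.py <<'E'
# shift in tool axes (cm) and twist from the present pose to a world x y z heading-of-tool-x
import sys
from h import *
s=arm.read_state();R=s['eef_rot'];d=np.array(list(map(float,sys.argv[1:4])))-s['tcp_pos']
h=np.arctan2(R[1,0],R[0,0]);w=float(sys.argv[4])
print(np.round(R.T@d*100,2),round(h-w,3),'t',s['t'],'tcp',s['tcp_pos'].round(4),'head',round(h,3),'F',np.round(s['wrist_force'],1),'gap',round(s['finger_gap'],4),'j',np.round(s['joints'],2))
E
python3 go.py .55 .041 .23 -.3365
```

```text
t: 0.9
tcp_pos: [0.4409, -0.1965, 0.2312]
eef_rot: [[0.944, -0.331, -0.0], [-0.331, -0.944, -0.0], [-0.0, 0.0, -1.0]]
wrist_force: [0.9, -0.6, -1.4]
finger_gap: 0.0004
finger_force: 0.0
[  2.43 -26.03   0.12] -0.001 t 0.9 tcp [ 0.4409 -0.1965  0.2312] head -0.337 F [ 0.9 -0.6 -1.4] gap 0.0004 j [ 0.27  0.51  0.08  1.99 -0.06  0.64 -1.52]
```

```bash
python3 - <<'E'
from h import *
im=cv2.imread('pics/top0.png')
g=cv2.resize(im[220:290,335:435],None,fx=8,fy=8,interpolation=cv2.INTER_CUBIC)
# cap: grey blob; fit ellipse
gr=cv2.cvtColor(g,cv2.COLOR_BGR2GRAY)
m=(gr<60).astype(np.uint8)
cs,h=cv2.findContours(m,cv2.RETR_CCOMP,cv2.CHAIN_APPROX_NONE)
for k,c in enumerate(cs):
    a=cv2.contourArea(c)
    if a>5000:
        e=cv2.fitEllipse(c);u,v=[(q+.5)/8-.5+o for q,o in zip(e[0],(335,220))]
        print('hole' if h[0][k][3]>=0 else 'outer',a,np.array(e[1])/8,u,v,px2w('top',u,v,.108),px2w('top',u,v,.1))
E
```

```text
outer 84217.5 [39.51782608 42.72373962] 381.0519371032715 255.1911735534668 [ 0.48374784 -0.2102788   0.108     ] [ 0.48386901 -0.21222196  0.1       ]
hole 42309.5 [28.73234749 29.31086731] 383.32992935180664 254.72010040283203 [ 0.48490622 -0.21548042  0.108     ] [ 0.48503689 -0.2174662   0.1       ]
```

```bash
python3 -m inch '1 2.4 -26 0 0;1 2.4 -26 0 0;1 2.4 -26 0 0;1 2.4 -26 0 0;1 2.4 -26 0 0;1 2.4 -26 0 0;1 2.4 -26 6 0;1 2.4 -26 10 0'
python3 go.py .55 .041 .075 -.3365; python3 - <<'E'
from h import *
im=arm.get_image('side')
cv2.imwrite('pics/s1.png',cv2.resize(im[120:290,200:400],None,fx=3,fy=3,interpolation=cv2.INTER_CUBIC))
E
```

```text
t: 1.7
tcp_pos: [0.5507, 0.0397, 0.1311]
eef_rot: [[0.944, -0.329, 0.005], [-0.329, -0.944, 0.001], [0.004, -0.002, -1.0]]
wrist_force: [0.2, -0.1, -0.5]
finger_gap: 0.0001
finger_force: 0.0
[-0.13 -0.09  5.61] 0.001 t 1.7 tcp [0.5507 0.0397 0.1311] head -0.335 F [ 0.2 -0.1 -0.5] gap 0.0001 j [-0.21  0.74  0.09  1.89 -0.12  0.51 -1.94]
```

View pics/s1.png

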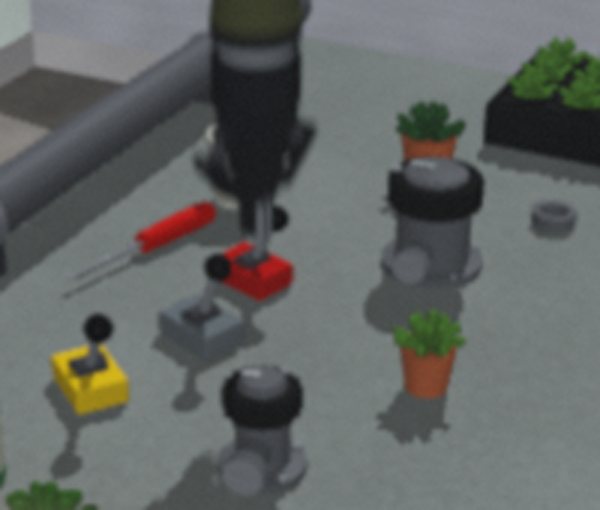

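The finger (262,250) sits on the robot side of the grey ball (217,268). Descend and push.

```bash
python3 -m inch '1 0 0 4 0;1 0 0 5.6 0;1 2 0 5.6 0;1 4 0 5.6 0;1 5.5 0 5.6 0;1 6.5 0 5.6 0;1 7.5 0 5.6 0;1 7.8 0 5.6 0'; python3 -m inch '1 .4 0 0 0;1 .4 0 0 0'|grep -A1 -E "tcp|wrist"; python3 -m inch '1 .4 0 0 0;1 .4 0 0 0'|grep -E "tcp|wrist"
```

```text
t: 2.55
tcp_pos: [0.6233, 0.0123, 0.0756]
eef_rot: [[0.943, -0.331, 0.0], [-0.331, -0.943, -0.0], [0.0, 0.0, -1.0]]
wrist_force: [-2.2, 0.1, 1.0]
finger_gap: -0.0002
finger_force: 0.4
tcp_pos: [0.6266, 0.0116, 0.0753]
eef_rot: [[0.944, -0.331, -0.0], [-0.331, -0.944, -0.0], [0.0, 0.0, -1.0]]
wrist_force: [0.1, -0.2, -0.1]
finger_gap: -0.0004
tcp_pos: [0.6304, 0.0105, 0.0752]
wrist_force: [-0.5, -0.3, -0.2]
```

```bash
for i in 1; do python3 -m inch '1 .4 0 0 0;1 .6 0 0 0'|grep -E "tcp|wrist";python3 -m inch '1 .3 0 0 0;1 .3 0 0 0'|grep -E "tcp|wrist";python3 -m inch '1 .3 0 0 0;1 .3 0 0 0'|grep -E "tcp|wrist"; done; python3 - <<'E'
from h import *
im=arm.get_image('side')
cv2.imwrite('pics/s2.png',cv2.resize(im[160:290,200:400],None,fx=3,fy=3,interpolation=cv2.INTER_CUBIC))
E
```

```text
tcp_pos: [0.6329, 0.0097, 0.0749]
wrist_force: [-8.5, 2.9, 5.9]
tcp_pos: [0.633, 0.0098, 0.0746]
wrist_force: [-12.3, 4.4, 7.6]
tcp_pos: [0.6331, 0.0097, 0.0745]
wrist_force: [-16.7, 6.4, 12.9]
```

View pics/s2.png

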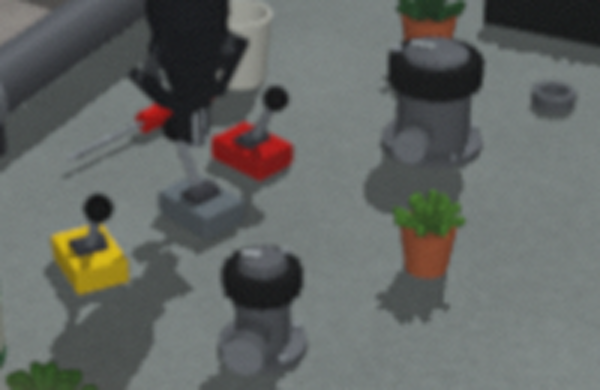

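The lever is against its stop and its rod leans away from the robot. Back off, rise, and go beside the ring.

```bash
python3 -m inch '1 -3 0 0 0;1 -6 0 0 0;1 -6 0 -4 0;1 -6 0 -8 0;1 -6 0 -10 0'|grep -E "tcp|wrist"; python3 go.py .485 -.13 .175 0
```

```text
tcp_pos: [0.5874, 0.0262, 0.1789]
wrist_force: [1.5, -0.2, -0.2]
[-4.49 18.13  0.32] -0.337 t 4.1 tcp [0.5874 0.0262 0.1789] head -0.337 F [ 1.5 -0.2 -0.2] gap 0.0001 j [-0.18  0.7   0.1   1.75 -0.1   0.69 -1.93]
```

```bash
python3 -m inch '1 -4.5 18.1 0 -.337;1 -4.5 18.1 0 -.337;1 -4.5 18.1 0 -.337;1 -4.5 18.1 0 -.337;1 -4.5 18.1 0 -.337'|grep -E "tcp|wrist"; python3 -m inch '1 0 0 0 0;1 0 0 0 0'|grep tcp; python3 go.py .485 -.13 .076 0;  python3 - <<'E'
from h import *
im=arm.get_image('top')
g=cv2.resize(im[220:290,335:435],None,fx=4,fy=4,interpolation=cv2.INTER_CUBIC)
b=cv2.resize(im[155:225,210:350],None,fx=4,fy=4,interpolation=cv2.INTER_CUBIC)
cv2.imwrite('pics/t1.png',np.hstack([b[:,:390],g]))
E
```

```text
tcp_pos: [0.4792, -0.1361, 0.1757]
wrist_force: [0.5, 0.0, -0.1]
tcp_pos: [0.4842, -0.1285, 0.1756]
[0.06 0.15 9.96] 0.001 t 4.8 tcp [ 0.4842 -0.1285  0.1756] head 0.001 F [0.4 0.  0.4] gap -0.0003 j [ 0.19  0.61 -0.04  2.    0.04  0.53 -1.44]
```

View pics/t1.png

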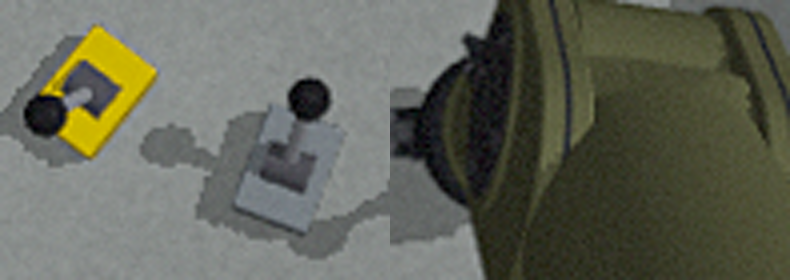

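The grey lever now leans away (ball at (309,98) in the crop). The arm hides the ring from above, so I'll judge contact by force.

```bash
python3 -m inch '1 0 .1 5 0;1 0 .1 9.9 0;1 0 .6 9.9 0;1 0 1.2 9.9 0;1 0 1.8 9.9 0;1 0 1.8 9.9 0'|grep -E "tcp|wrist"; for i in 1; do python3 -m inch '1 0 .2 0 0;1 0 .2 0 0'|grep -E "tcp|wrist";python3 -m inch '1 0 .2 0 0;1 0 .2 0 0'|grep -E "tcp|wrist";python3 -m inch '1 0 .2 0 0;1 0 .2 0 0'|grep -E "tcp|wrist";python3 -m inch '1 0 .2 0 0;1 0 .2 0 0'|grep -E "tcp|wrist"; done
```

```text
tcp_pos: [0.4846, -0.1497, 0.0792]
wrist_force: [1.1, 0.2, 0.3]
tcp_pos: [0.4835, -0.1501, 0.0778]
wrist_force: [0.0, -0.2, -0.7]
tcp_pos: [0.4828, -0.1519, 0.0766]
wrist_force: [-0.2, -0.7, -0.7]
tcp_pos: [0.4826, -0.1539, 0.0762]
wrist_force: [0.3, 0.2, 0.7]
tcp_pos: [0.4826, -0.156, 0.0762]
wrist_force: [-0.0, -0.3, 0.5]
```

```bash
python3 -m inch '1 0 .2 0 0;1 0 .2 0 0'|grep -E "tcp|wrist";python3 -m inch '1 0 .2 0 0;1 0 .2 0 0'|grep -E "tcp|wrist";python3 -m inch '1 0 .2 0 0;1 0 .2 0 0'|grep -E "tcp|wrist"; python3 -m inch '1 0 .2 0 0;1 0 .2 0 0'|grep -E "tcp|wrist"
```

```text
tcp_pos: [0.4826, -0.1568, 0.0762]
wrist_force: [0.5, 2.3, 0.5]
tcp_pos: [0.4826, -0.1571, 0.0762]
wrist_force: [0.1, 6.6, 1.4]
tcp_pos: [0.4826, -0.1572, 0.0762]
wrist_force: [-0.3, 11.0, 2.8]
tcp_pos: [0.4825, -0.1573, 0.0762]
wrist_force: [0.3, 15.0, 4.6]
```

```bash
python3 -m inch '1 -.86 -.25 0 0;1 -2.19 -.04 0 0;1 -3.39 .57 0 0'|grep -E "tcp|wrist"; python3 -m inch '1 -.95 .95 0 0;1 -1.56 2.15 0 0'|grep -E "tcp|wrist";  python3 -m inch '1 -.21 1.33 0 0;1 -.21 2.43 0 0;1 -.21 2.43 0 0'|grep -E "tcp|wrist"
```

```text
tcp_pos: [0.4491, -0.1686, 0.0764]
wrist_force: [0.2, 1.8, -0.0]
tcp_pos: [0.4311, -0.1915, 0.0762]
wrist_force: [-0.9, 1.0, 0.2]
tcp_pos: [0.4254, -0.2182, 0.076]
wrist_force: [-6.3, -1.4, 2.8]
```

```bash
cat > stud.py <<'E'
import sys
from h import *
C=(.485,-.2155)
def prof(n,im,C=C):
    g=cv2.GaussianBlur(cv2.cvtColor(im,cv2.COLOR_BGR2GRAY),(0,0),.6).astype(np.float32)
    th=np.radians(np.arange(-180,180,2)); 
    P=np.array([[C[0]+.0405*np.cos(t),C[1]+.0405*np.sin(t),.1025] for t in th])
    uv=np.array([w2px(n,p) for p in P],np.float32)
    return th,cv2.remap(g,uv[None,:,0],uv[None,:,1],cv2.INTER_LINEAR)[0]
def show(n,im,C=C):
    th,v=prof(n,im,C); k=np.argsort(v)[::-1]; m=np.median(v)
    w=np.clip(v-m-12,0,None); i=np.argmax(v); sel=[(i+j)%180 for j in range(-12,13)]
    off=np.sum(w[sel]*np.arange(-12,13)*2)/max(w[sel].sum(),1e-6)
    print(n,'med',m,'peak',v.max(),'stud deg',round(np.degrees(th[i])+off,1)); print(v[::3].astype(int))
if __name__=='__main__':
    for n in sys.argv[1:]:
        show(n,arm.get_image(n))
E
python3 - <<'E'
from stud import *
for n in('top','side'): show(n,cv2.imread(f'pics/{n}0.png'))
E
python3 stud.py side
```

```text
top med 31.131836 peak 139.71875 stud deg 5.8
[ 30  30  31  33  31  29  30  32  29  28  24  27  33  27  31  33  29  26
  30  28  31  28  29  33  30  27  27  29  29  38 116 138 117  28  30  34
  30  34  31  31  31  27  31  30  29  32  29  32  32  30  35  30  34  36
  33  32  30  33  34  27]
side med 41.375 peak 113.54883 stud deg -1.5
[ 34  32  33  33  36  39  42  49  56  64  72  75  82  85  83  84  85  85
  86  84  83  85  87  87  80  66  64  77  96 110 112 103  88  71  57  44
  36  31  30  29  29  31  31  33  34  34  35  38  38  39  41  40  39  39
  40  39  38  36  37  35]
side med 45.96875 peak 93.19531 stud deg 105.7
[35 34 34 33 33 33 33 36 39 45 54 65 79 84 82 83 84 86 87 85 84 86 88 88
 81 67 64 69 76 78 76 72 66 59 52 43 36 31 30 29 31 31 32 33 32 35 56 87
 91 64 42 40 39 39 38 38 38 37 37 36]
```

```bash
python3 -m inch '1 .2 1.4 0 0;1 .75 2.7 0 0;1 1.6 3.85 0 0;1 2.75 4.7 0 0'|grep -E "tcp|wrist"; python3 -m inch '1 1.3 .55 0 0;1 2.7 .75 0 0;1 4.1 .55 0 0;1 5.45 0 0 0'|grep -E "tcp|wrist"; python3 stud.py side
```

```text
tcp_pos: [0.4506, -0.2674, 0.0757]
wrist_force: [-9.1, -8.1, 1.8]
tcp_pos: [0.5126, -0.2707, 0.0764]
wrist_force: [1.6, -7.1, -3.3]
side med 40.20117 peak 104.91797 stud deg -112.2
[ 34  32  33  33  34  38  42  51  67  86 100 102  94  88  83  81  74  66
  62  50  44  51  63  70  68  60  63  71  79  77  74  71  65  57  50  41
  34  28  26  26  26  26  27  28  30  31  32  34  35  35  37  38  38  39
  40  39  38  37  37  36]
```

```bash
python3 -m inch '1 1.1 -.85 0 0;1 2 -2 0 0;1 2.5 -3.3 0 0;1 2.7 -4.7 0 0'|grep -E "tcp|wrist"; python3 -m inch '1 -.2 -1.4 0 0;1 -.75 -2.7 0 0;1 -1.6 -3.85 0 0;1 -2.75 -4.7 0 0'|grep -E "tcp|wrist"; python3 stud.py side
```

```text
tcp_pos: [0.543, -0.2182, 0.0769]
wrist_force: [4.6, -2.3, -1.7]
tcp_pos: [0.5153, -0.167, 0.0769]
wrist_force: [5.0, 2.9, 0.3]
side med 39.64258 peak 88.8125 stud deg -52.7
[34 33 33 34 35 40 44 51 57 63 70 73 82 86 83 83 85 85 86 86 84 85 87 86
 75 52 37 31 29 29 30 30 30 31 33 37 45 55 63 59 46 34 30 32 33 33 34 37
 38 39 39 40 38 39 40 39 38 36 36 35]
```

```bash
python3 -m inch '1 1.5 -2.5 0 0;1 1.5 -2.5 -5 0;1 1.5 -2.5 -10 0;1 1 -7 -13 0;1 0 -12 -13 0;1 -1 -17 -13 0;1 -2 -22 -13 0;1 -3 -27 -13 0'|grep -E "tcp|wrist";python3 stud.py top; python3 - <<'E'
from h import *
for f in('pics/top0.png',None):
    im=cv2.imread(f) if f else arm.get_image('top')
    g=cv2.cvtColor(im,cv2.COLOR_BGR2GRAY).astype(np.float32)
    th=np.radians(np.arange(-30,31,2.))
    for r in(.012,.018,.024):
        uv=np.array([w2px('top',[.485+r*np.cos(t),-.2155+r*np.sin(t),.111]) for t in th],np.float32)
        v=cv2.remap(g,uv[None,:,0],uv[None,:,1],cv2.INTER_LINEAR)[0]; w=np.clip(v-np.median(v)-10,0,None)
        print(r,np.degrees((w*th).sum()/w.sum()).round(1),v.max())
E
```

```text
tcp_pos: [0.4829, 0.0949, 0.2063]
wrist_force: [1.0, 2.2, -1.2]
top med 34.506836 peak 150.875 stud deg 36.2
[ 30  34  34  30  33  35  31  37  34  32  32  33  37  31  34  35  30  33
  36  32  35  35  32  38  31  35  32  35  31  32  32  33  33  31  42 127
 150 129  43  34  34  34  34  34  35  35  33  36  36  38  35  39  35  37
  34  34  32  35  31  33]
0.012 -2.2 170.13867
0.018 -0.2 172.42773
0.024 0.7 171.625
0.012 -2.0 180.08691
0.018 -0.1 182.9375
0.024 0.6 184.28125
```

```bash
python3 -m inch '1 0 0 0 0;1 0 0 0 0'|grep tcp; python3 go.py .485 -.135 .1765 0;python3 go.py .485 -.135 .0765 0
```

```text
tcp_pos: [0.4839, 0.0923, 0.2062]
[ 0.17 22.73  3.  ] -0.003 t 10.7 tcp [0.4839 0.0923 0.2062] head -0.003 F [ 0.2 -0.9 -0.9] gap -0.0001 j [-0.28  0.56 -0.01  1.99  0.01  0.6  -1.87]
[ 0.18 22.71 13.  ] -0.003 t 10.7 tcp [0.4839 0.0923 0.2062] head -0.003 F [ 0.2 -0.9 -0.9] gap -0.0001 j [-0.28  0.56 -0.01  1.99  0.01  0.6  -1.87]
```

```bash
python3 -m inch '1 .1 22.7 0 0;1 .1 22.7 0 0;1 .1 22.7 0 0;1 .1 22.7 0 0;1 .1 22.7 0 0;1 .1 22.7 5 0;1 .1 22.7 10 0;1 .1 22.7 13 0'|grep -E "tcp|wrist"; python3 -m inch '1 0 0 0 0;1 0 0 0 0;1 0 0 0 0'|grep -E "tcp|wrist"; python3 go.py .485 -.161 .0765 0
```

```text
tcp_pos: [0.4828, -0.1355, 0.0737]
wrist_force: [-0.3, 0.3, 0.8]
tcp_pos: [0.486, -0.1338, 0.0779]
wrist_force: [0.7, -0.1, 0.1]
[-0.1   2.72  0.15] -0.002 t 11.8 tcp [ 0.486  -0.1338  0.0779] head -0.002 F [ 0.7 -0.1  0.1] gap -0.0002 j [ 0.2   0.79 -0.03  2.05  0.08  0.29 -1.48]
```

```bash
python3 -m inch '1 -.1 1.3 .1 0;1 -.1 2 .1 0;1 -.1 2.7 .1 0;1 -.1 2.7 .1 0'|grep -E "tcp|wrist"; python3 -m inch '1 -1.4 .2 0 0;1 -2.75 .75 0 0;1 -3.85 1.6 0 0;1 -4.7 2.75 0 0'|grep -E "tcp|wrist"; python3 -m inch '1 -.55 1.3 0 0;1 -.75 2.7 0 0;1 -.55 4.1 0 0;1 0 5.45 0 0'|grep -E "tcp|wrist"; python3 stud.py side
```

```text
tcp_pos: [0.4844, -0.1571, 0.0762]
wrist_force: [-0.4, 7.7, 6.5]
tcp_pos: [0.4337, -0.1848, 0.0756]
wrist_force: [-2.5, 2.6, 1.1]
tcp_pos: [0.4294, -0.2425, 0.0753]
wrist_force: [-9.6, -0.8, 5.2]
side med 55.631836 peak 92.3125 stud deg 177.8
[89 78 58 45 37 38 39 46 55 63 71 75 82 86 84 83 84 84 85 84 83 85 87 88
 82 67 65 72 77 75 72 70 65 58 50 41 34 31 31 30 30 31 31 33 34 35 36 37
 38 39 40 40 39 39 39 39 39 49 70 92]
```

```bash
python3 -m inch '1 .85 1.15 0 0;1 2 2 0 0;1 3.3 2.55 0 0;1 4.7 2.75 0 0'|grep -E "tcp|wrist"; python3 -m inch '1 1.4 -.2 0 0;1 2.75 -.75 0 0;1 3.85 -1.6 0 0;1 4.7 -2.75 0 0'|grep -E "tcp|wrist"; python3 -m inch '1 3 1.5 0 0;1 3 1.5 -5 0;1 3 1.5 -10 0;1 3 1.5 -13 0;1 1 -3 -13 0;1 0 -8 -13 0;1 -1 -13 -13 0;1 -2 -18 -13 0'|grep -E "tcp|wrist"; python3 -m inch '1 -1 -5 0 0;1 -2 -10 0 0;1 -3 -14 0 0;1 -3 -16 0 0;1 -3 -16 0 0;1 -3 -16 0 0'|grep -E "tcp|wrist"; python3 stud.py top
```

```text
tcp_pos: [0.4788, -0.2789, 0.0757]
wrist_force: [-3.5, -14.5, -5.2]
tcp_pos: [0.5349, -0.2472, 0.0767]
wrist_force: [4.0, -4.3, 0.5]
tcp_pos: [0.5111, -0.0639, 0.2061]
wrist_force: [1.2, 0.3, -0.4]
tcp_pos: [0.482, 0.0943, 0.2056]
wrist_force: [0.9, -0.4, 0.6]
top med 34.53076 peak 150.32031 stud deg -23.0
[ 33  33  35  32  37  36  30  36  28  30  28  33  34  36  31  34  32  30
  36  33  36  30  31  35  28  98 148 137  41  31  31  36  33  34  34  37
  34  35  35  34  33  34  32  35  37  36  34  34  37  36  35  35  37  32
  36  35  37  34  36  33]
```

```bash
python3 go.py .485 -.135 .0765 0
```

```text
[ 0.36 22.82 12.93] -0.003 t 15.3 tcp [0.482  0.0934 0.2055] head -0.003 F [ 0.7 -0.8  1. ] gap 0.0 j [-0.25  0.56 -0.06  1.99  0.06  0.59 -1.92]
```

```bash
python3 -m inch '1 .3 22.8 0 0;1 .3 22.8 0 0;1 .3 22.8 0 0;1 .3 22.8 0 0;1 .3 22.8 0 0;1 .3 22.8 5 0;1 .3 22.8 10 0;1 .3 22.8 13 0'|grep -E "tcp|wrist"; python3 -m inch '1 0 0 0 0;1 0 0 0 0;1 0 0 0 0'|grep -E "tcp|wrist"; python3 go.py .485 -.161 .0765 0
```

```text
tcp_pos: [0.4825, -0.1354, 0.0728]
wrist_force: [0.3, 1.1, 0.2]
tcp_pos: [0.4857, -0.1337, 0.077]
wrist_force: [-0.3, 0.5, -0.1]
[-0.06  2.73  0.05] -0.002 t 16.4 tcp [ 0.4857 -0.1337  0.077 ] head -0.002 F [-0.3  0.5 -0.1] gap 0.0004 j [ 0.21  0.79 -0.06  2.06  0.15  0.29 -1.54]
```

Press, roll about 20° of path, hold, then withdraw and look.

```bash
python3 -m inch '1 0 1.3 0 0;1 0 2 0 0;1 0 2.7 0 0;1 0 2.7 0 0'|grep -E "tcp|wrist"; python3 -m inch '1 -.65 .05 0 0;1 -1.3 .15 0 0;1 -1.85 .35 0 0;1 -1.85 .35 0 0;1 -1.85 .35 0 0'|grep -E "tcp|wrist"; python3 -m inch '1 -.4 -1.2 0 0;1 -.8 -2.5 0 0;1 -.8 -2.5 -5 0;1 -.8 -2.5 -10 0;1 -.5 -7 -13 0;1 0 -12 -13 0;1 1 -17 -13 0;1 2 -22 -13 0'|grep -E "tcp|wrist"; python3 -m inch '1 0 -4 0 0;1 0 -4 0 0;1 0 -4 0 0'|grep -E "tcp|wrist"; python3 stud.py top; python3 - <<'E'
from h import *
im=arm.get_image('top')
g=cv2.resize(im[220:290,335:435],None,fx=5,fy=5,interpolation=cv2.INTER_CUBIC)
cv2.imwrite('pics/t2.png',g)
E
```

```text
tcp_pos: [0.4853, -0.1571, 0.0763]
wrist_force: [-0.5, 7.6, 6.4]
tcp_pos: [0.465, -0.1591, 0.076]
wrist_force: [-3.0, 11.0, 8.1]
tcp_pos: [0.485, 0.053, 0.2059]
wrist_force: [0.4, -0.7, -0.4]
tcp_pos: [0.4845, 0.0922, 0.2052]
wrist_force: [-0.2, -0.8, -0.1]
top med 34.05371 peak 150.21875 stud deg 1.6
[ 33  34  33  33  33  32  34  33  29  36  32  33  33  33  34  34  33  33
  32  36  34  32  36  32  32  34  31  31  31  93 150 143  38  33  34  34
  34  32  32  32  33  32  33  32  33  36  39  36  37  35  36  38  32  34
  35  38  38  34  34  36]
```

View pics/t2.png

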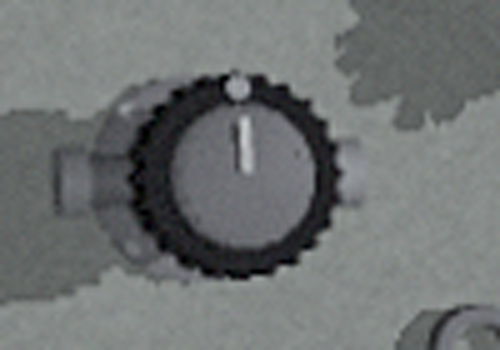

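The stud (237,88) lines up with the pointer bar (244,118) once parallax is allowed for. The lever is over and the arm is clear, so I'm handing in.

```bash
python3 -c "
from bench import arm
print(arm.read_state()['t']); print(arm.sign_off())"
```

```text
18.5
the job is handed in; nothing more can be done
None
```

Job handed in at 18.5 s: the isolator lever was pushed over to its stop first, then the large ring was turned two full turns anticlockwise with its stud back beside the pointer bar, and the arm was left clear of everything.

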